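# Open a carton magazine for refilling and hold its follower back

### The job

Get the spring-fed carton magazine ready for a workmate to refill: lift its loose cover plate off the two pins and lay it flat, without dropping it, in the middle of the bare cardboard sheet. Then take the upright grip beside the magazine, draw the spring-loaded follower back until its pointer is level with the index clip on the ruled rail, and keep holding it there against the spring: the job finishes with the grip still held, not let go. Leave the tea packs and everything else on the bench where they are.

Things in the scene. Friction and masses are not known exactly. Their poses are not given: they have to be found in the camera images.
- magazine: Tea carton magazine, fixed: open grey channel on a base plate (x -165 to 165, y -147 to 67 mm). Origin on the bench under the channel's middle; x = the way the follower is drawn back, z up. Walls at y = +/-48 to 54 mm, tops 90 mm above the bench; rear housing x 102 to 158 mm, 96 mm high. Pins 6 mm thick, 12 mm above the wall tops, at (-100, 51), (75, -51) mm. Ruled rail at y -130 mm, top z 36 mm.
- cover_handle (a point): Centre of the black bar handle on the loose cover plate; it lies over the plate's middle, 30 mm above its underside. The bar is 100 mm long along x, 14 mm wide in y, 14 mm high, with 19 mm free beneath it between its two legs. Axes as the cover's.
- cover: Loose aluminium cover plate, 252 (x) x 124 (y) x 4 mm, 0.2 to 0.4 kg, 37 mm high over its handle; origin at the middle of its underside, z up. At the start it lies on the channel walls, underside 90 mm above the bench, its two 9 mm holes over the pins, axes as the magazine's. It lifts straight up and is clear of the pins after 15 mm.
- card_sheet: Bare cardboard sheet fixed flat on the bench, 200 (x) x 300 (y) x 5 mm; origin on the bench under its middle. The cover goes here: laid flat, its handle centre is then 35 mm above the bench.
- follower (a joint): How far the follower is drawn back along the magazine's +x, in m: 0 at rest just behind the two packs left in the channel, 0.175 at its stop. A spring pulls it back to 0 with about 7 N at rest and 9 to 10 N at the stop; let go, it returns to 0.
- grip (a point): Where to take the follower's upright black grip, a post 18 mm (x) by 20 mm (y), top 116 mm above the bench; this point is on its centre line, 95 mm above the bench. At rest it is at (-75, -95) mm in the magazine's frame; it travels straight along the magazine's x. Axes as the magazine's. 31 mm free between post and channel wall; what stands beside it on the rail side is below 50 mm.
- pointer (a point): Tip of the follower's steel pointer, a 6 mm wide finger at the foot of the grip towards the ruled rail, 40 mm above the bench; it is 23 mm from the grip's centre line in -y and at the same x.
- index (a point): The mark: tip of the black line on the index clip, a small steel saddle (16 x 22 mm, up to 50 mm above the bench) clamped on the ruled rail. The follower is drawn right when its pointer has the same x along the magazine as this point. It stands 85 to 150 mm behind the pointer's rest place. Axes as the magazine's.
- index_clip: The index clip itself, fixed: origin on top of the rail, below the index line, axes as the magazine's.
- pack_in_front: Tea carton 28 x 90 x 70 mm standing in the front of the channel. Leave alone. Origin under its middle.
- pack_in_back: Second tea carton like it, behind the first, just ahead of the follower. Leave alone.
- pack_left: Tea carton 28 x 90 x 70 mm standing on the bench, the left one of two side by side at the back, right of the tin. Leave alone.
- pack_right: Tea carton 28 x 90 x 70 mm standing on the bench, right of pack_left. Leave alone.
- tea_tin: Round tin 72 mm across, 110 mm high, standing at the back in the middle. Leave alone.
- tape_roll: Roll of packing tape, 104 mm across, 48 mm high, lying at the back, left of the tin. Leave alone.
- cutter: Box cutter 170 x 22 x 17 mm lying between the magazine and the cardboard sheet, along its x. Leave alone.
- label_roll: Small roll of labels, 52 mm across, 30 mm high, standing on the magazine's rear housing. Leave alone.

How it is judged:
On the way:
1. the cover plate is off the pins and lies flat in the middle of the cardboard sheet, let go (horizontal distance between cover_handle and card_sheet below 0.05 m and z of cover_handle in the frame of card_sheet between 0.031 and 0.039 m and angle between cover_handle's own z axis and vertical below 0.06 rad and linear speed of cover below 0.02 m/s and contact force between the fingers and cover below 0.1 N and contact force between cover and card_sheet above 0.5 N), for 0.2 s.
At the end, for the whole second after the job is handed in: The cover plate lies flat on the cardboard sheet, untouched and at rest, its middle within 50 mm of the sheet's; the follower's pointer is within 5 mm of the index line along the rail, still, and the fingers hold it there (more than 3 N between fingers and follower), through the last second (all of step 1 and x of pointer in the frame of index between -0.005 and 0.005 m and velocity of joint follower between -0.01 and 0.01 m/s and contact force between the fingers and follower above 3 N and contact force between follower and cover below 0.1 N); the arm keeps its last pose, push and grip.
It fails at once if the cover plate is dropped (falls free of the fingers faster than 0.5 m/s) (linear speed of cover above 0.5 m/s and contact force between the fingers and cover below 0.1 N).
It fails at once if a tea pack or another thing on the bench is moved by more than 25 mm (distance of any of pack_in_front, pack_in_back, pack_left, pack_right, tea_tin, tape_roll, cutter, label_roll from where it was at the start of the episode above 0.025 m).
It also fails if it takes over 59 s, if anything falls off the work surface, if the arm or the gripper's body presses on something with over 40 N, if the wrist force passes 120 N, or if a joint passes its speed limit or range.

### The arm

A 6-joint arm with a two-finger parallel gripper is mounted at the origin on the work surface. World frame = base frame: x ahead of the robot, y to its left, z up, the work surface at z = 0. Lengths are in m, angles in rad, forces in N, time in s.
With the tool pointing down it reaches from about 0.375 to 0.975 m from the base axis. Payload 3.8 kg.
Tool frame: the origin (TCP) lies at the very end of the fingers, on their centre line; the grasp point (between the pads) lies 19 mm behind it; z points along the fingers, y is the direction in which the jaws open and shut (so a half turn about z gives the same grasp; the last joint's range is limited). The gripper opens to 85 mm and grips with 20 to 120 N. Pads are 22 mm wide; open, the fingers measure 114 mm over their backs; the gripper's body (76 mm by 85 mm) begins 54 mm behind the grasp point. The pads swing forward as they close: fully open they stand 13 mm farther back than shut.
Start: joints at [-1.292, 0.264, 1.604, -0, 1.274, -0.037], TCP at [0.21, -0.642, 0.231] pointing down, gripper open.
Joint ranges: [-2.63, 2.63], [-0.94, 2.18], [0.31, 2.57], [-1.31, 4.45], [0, 2.66], [-2.55, 2.55]. Speed limits (rad/s): [2.57, 2.57, 3.14, 3.14, 3.14, 3.14].

### API

Orientations are given as a unit quaternion [x, y, z, w].
In Python, from cell import bot, eoat, optics, current_time_s, current_joints, current_dq, current_joint_efforts, current_eef_pos, current_tcp_rot, current_wrist_force, current_ft_torque, current_width gives the robot as it stands. Calls block until the motion is done:
- bot.move_pose(position, orientation): joint-space move of the TCP to a pose.
- bot.line_to(position, ori=None, speed=0.15, f_stop=None): straight line of the TCP; ori=None keeps the orientation; speed is the mean speed in m/s. With f_stop (N) it stops when the force on the tool has changed by that much, and returns True; else False.
- bot.move_j(angles): joint-space move.
- eoat.gripper_to(opening): finger opening in m; the grip force is fixed at half the most; returns when the fingers have stopped.
- bot.sleep(seconds).
- bot.inverse_kinematics(position, orientation): joint angles nearest the present ones, or None.
- optics.grab_frame(name): name is "scene" or "top" or "wrist"; returns the picture (420x560x3 uint8, red, green, blue); there is no depth.
- optics.calibration(name): a dict with "mtx" (3x3 intrinsics, pixels), "extrinsics" (4x4, takes a point from camera to world coordinates). Camera axes: x right, y up, looking along -z (the intrinsics and any distortion apply to the point x, -y, -z); pixel columns grow to the right and rows downward; lengths in m; the calibration is good to about 2 mm. A picture is of the moment at which its call begins: read the wrist's pose just before it. calibration takes no time and is no camera call; for the wrist camera it gives the pose at the moment of the call.
A pose or a line that the arm cannot do raises bot.Unreachable and nothing moves.
- bot.hand_in(): hands the job in, once; it reports no verdict.
Readings, each from a call of its own:
- current_time_s(): time.
- current_joints(): joint angles.
- current_dq(): joint speeds.
- current_joint_efforts(): joint torques, N m.
- current_eef_pos(): TCP position.
- current_tcp_rot(): TCP orientation.
- current_wrist_force(): force on the tool from outside, world axes, zero at the start.
- current_ft_torque(): the same for the moment, N m.
- current_width(): finger opening in m.
Only numpy, scipy, OpenCV 4.12 (cv2) and the standard library are available. Lean on these libraries where they do the work, as an engineer would, in place of code of your own. Each camera call takes 0.05 s, during which the arm holds its last target. There are 200 camera calls.

## Working session

There is one attempt and no reset: what is moved stays moved. The work goes in short steps, each a Python script; the robot and the scene stay as the last script left them, time stands still between calls to the robot, and variables do not carry over. Pictures are saved under pics/ and viewed, about 8 in all and at most 12, crops included, and the job is handed in when it is done.

```bash
mkdir -p pics; ls; python3 - <<'E'
from cell import *
import cv2
for n in("scene","top"):
    c=optics.calibration(n); print(n,{k:(v.round(4).tolist() if hasattr(v,'round') else v) for k,v in c.items()})
    cv2.imwrite(f"pics/{n}0.png",cv2.cvtColor(optics.grab_frame(n),cv2.COLOR_RGB2BGR))
print(current_time_s(),current_tcp_rot())
E
```

```text
pics
scene {'mtx': [[391.1464, 0.0, 282.207], [0.0, 391.1464, 204.4437], [0.0, 0.0, 1.0]], 'extrinsics': [[0.2161, -0.8116, 0.5428, 1.1984], [0.9764, 0.1783, -0.1222, -0.139], [0.0024, 0.5564, 0.8309, 1.004], [0.0, 0.0, 0.0, 1.0]]}
top {'mtx': [[383.6716, 0.0, 280.7958], [0.0, 383.6716, 205.7778], [0.0, 0.0, 1.0]], 'extrinsics': [[0.0057, 0.9956, -0.094, 0.4905], [-0.9999, 0.0046, -0.0128, -0.0067], [-0.0123, 0.0941, 0.9955, 1.1971], [0.0, 0.0, 0.0, 1.0]]}
0.1 [ 9.87557432e-01  1.57255396e-01 -1.42046617e-04 -1.01957747e-03]
```

View pics/top0.png

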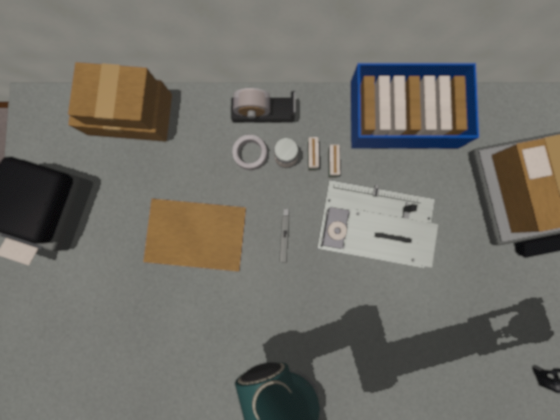

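View pics/scene0.png

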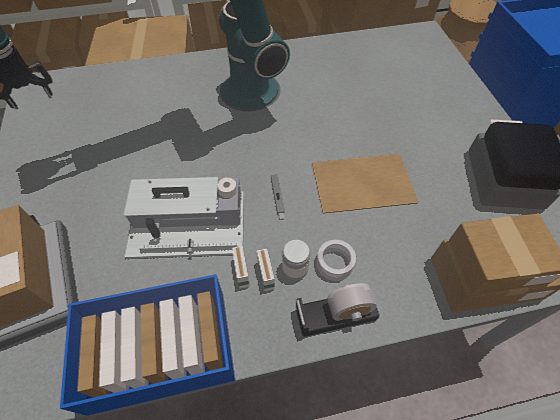

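The top view shows the magazine at about (380,228) px with its housing to the left (magazine +x ≈ world +y), the handle at (393,237), the grip at (410,208), the clip at about (376,192) and the cardboard sheet at about (195,235). I'll enlarge this.

```bash
cat > h.py <<'E'
from cell import *
import numpy as np, cv2
from scipy.spatial.transform import Rotation as R
def ray(n,px,z,c=None):
    c=c or optics.calibration(n); E=np.array(c["extrinsics"]); K=np.array(c["mtx"])
    d=np.linalg.solve(K,[px[0],px[1],1]); d=E[:3,:3]@[d[0],-d[1],-d[2]]; o=E[:3,3]
    return o+d*(z-o[2])/d[2]
def proj(n,P,c=None):
    c=c or optics.calibration(n); E=np.array(c["extrinsics"]); K=np.array(c["mtx"])
    p=(np.asarray(P)-E[:3,3])@E[:3,:3]; p=K@[p[0],-p[1],-p[2]]; return p[:2]/p[2]
def save(n,name,crop=None,k=1):
    c=optics.calibration(n); im=cv2.cvtColor(optics.grab_frame(n),cv2.COLOR_RGB2BGR)
    if crop: x0,y0,x1,y1=crop; im=im[y0:y1,x0:x1]
    if k!=1: im=cv2.resize(im,None,fx=k,fy=k,interpolation=cv2.INTER_CUBIC)
    cv2.imwrite(f"pics/{name}.png",im); return c
def down(yaw_open):  # tool down, jaws' y axis along world angle yaw_open; choose the half turn
    y=np.array([np.cos(yaw_open),np.sin(yaw_open),0]); z=np.array([0,0,-1.]); x=np.cross(y,z)
    return R.from_matrix(np.c_[x,y,z]).as_quat()
E
python3 - <<'E'
from h import *
im=cv2.imread("pics/top0.png")
cv2.imwrite("pics/c1.png",cv2.resize(im[170:280,310:445],None,fx=5.5,fy=5.5,interpolation=cv2.INTER_CUBIC))
for p in [(151,199),(245,206),(239,270),(145,263)]: print(ray("top",p,0.005).round(4))
E
```

```text
[0.6226 0.4163 0.005 ]
[0.6019 0.1205 0.005 ]
[0.4041 0.1361 0.005 ]
[0.4235 0.4274 0.005 ]
```

View pics/c1.png

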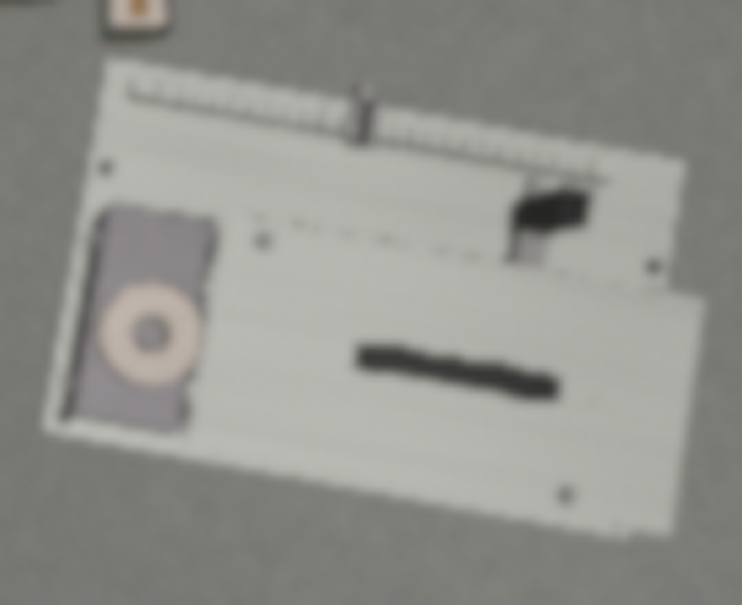

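```bash
python3 - <<'E'
from h import *
from scipy.optimize import least_squares
px=lambda u,v:(310+(u+.5)/5.5-.5,170+(v+.5)/5.5-.5)
M=[(75,-51,102),(-100,51,102),(165,-147,6),(-165,-147,6),(165,67,6)]
U=[px(263,240),px(566,495),px(105,60),px(687,160),px(42,432)]
c=optics.calibration("top")
def T(q,m): a=q[2]; m=np.array(m)/1000; return np.array([q[0]+np.cos(a)*m[0]-np.sin(a)*m[1],q[1]+np.sin(a)*m[0]+np.cos(a)*m[1],m[2]])
s=least_squares(lambda q:np.concatenate([proj("top",T(q,m),c)-u for m,u in zip(M,U)]),[.5,-.25,1.5])
q=s.x; print(q,s.fun.round(2))
def inv(P): d=P[:2]-q[:2]; a=q[2]; return (np.array([[np.cos(a),np.sin(a)],[-np.sin(a),np.cos(a)]])@d*1000).round(1)
h=ray("top",px(457,372),.125,c); print("handle",h,inv(h))
for z in(.05,.036): k=ray("top",px(362,118),z,c); print("clip",k,inv(k))
print("grip at",T(q,(-75,-95,95)))
for y in(q[2]+np.pi/2,q[2]-np.pi/2):
    for p in([*h[:2],.2],[.513,.275,.2],T(q,(-75,-95,200))):
        print(y,bot.inverse_kinematics(list(p),list(down(y))))
for y in(q[2],q[2]+np.pi):
    for x in (-75,60): print(y,bot.inverse_kinematics(list(T(q,(x,-95,120))),list(down(y))))
E
```

```text
[ 0.51043016 -0.27760212  1.39532324] [ 0.42 -0.04  0.91  0.22 -0.05 -0.22 -1.07  0.32 -0.33 -0.29]
handle [ 0.50554297 -0.30396332  0.125     ] [-26.8   0.2]
clip [ 0.64464838 -0.27602269  0.05      ] [  25.  -131.9]
clip [ 0.64652919 -0.27930968  0.036     ] [  22.1 -134.3]
grip at [ 0.5908783  -0.36803496  0.095     ]
2.9661195625683185 None
2.9661195625683185 [ 4.49287463e-01  1.11341204e-01  1.84253034e+00 -4.44089210e-16
  1.18772111e+00 -2.51683210e+00]
2.9661195625683185 None
-0.17547309102147457 [-5.83570234e-01  1.26041854e-01  1.82613147e+00 -4.44089210e-16
  1.18941933e+00 -4.08097143e-01]
-0.17547309102147457 [ 4.49287463e-01  1.11341204e-01  1.84253034e+00 -4.44089210e-16
  1.18772111e+00  6.24760554e-01]
-0.17547309102147457 [-5.92836754e-01  3.22368725e-01  1.58765035e+00 -4.44089210e-16
  1.23157357e+00 -4.17363663e-01]
1.395323235773422 [-5.92836754e-01  3.84485240e-01  1.65838947e+00 -4.44089210e-16
  1.09871794e+00 -1.98815999e+00]
1.395323235773422 [-4.03304172e-01  3.17803481e-01  1.74852802e+00 -4.44089210e-16
  1.07526115e+00 -1.79862741e+00]
4.536915889363215 [-5.92836754e-01  3.84485240e-01  1.65838947e+00 -4.44089210e-16
  1.09871794e+00  1.15343266e+00]
4.536915889363215 [-4.03304172e-01  3.17803481e-01  1.74852802e+00 -4.44089210e-16
  1.07526115e+00  1.34296525e+00]
```

```bash
python3 - <<'E'
from h import *
o=down(1.39532-np.pi/2)
bot.move_pose([.5055,-.3040,.26],list(o))
c=save("wrist","w1"); np.savez("w1.npz",E=c["extrinsics"],K=c["mtx"])
print(current_time_s(),current_eef_pos(),np.array(c["extrinsics"]).round(3).tolist(),current_wrist_force())
E
```

```text
1.8 [ 0.50501194 -0.30505136  0.2598299 ] [[0.984, 0.167, 0.056, 0.519], [-0.176, 0.935, 0.309, -0.226], [-0.0, -0.314, 0.949, 0.404], [0.0, 0.0, 0.0, 1.0]] [-0.06893845 -0.0478359   0.24119072]
```

View pics/w1.png

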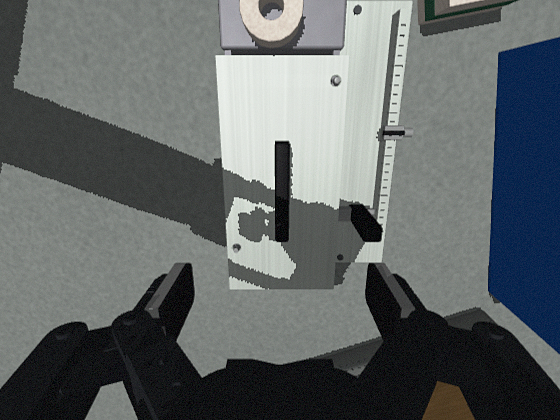

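Wrist view: handle top runs from (283,142) to (282,241), pins are at (336,80) and (236,247), and the clip is at (397,132). I'll refit from these.

```bash
python3 - <<'E'
from h import *
d=np.load("w1.npz"); c=dict(extrinsics=d["E"],mtx=d["K"])
a=ray("",(336,80),.102,c); b=ray("",(236,247),.102,c)
v=(a-b)[:2]; m=np.array([175,-102.])/1000
yaw=np.arctan2(v[1],v[0])-np.arctan2(m[1],m[0]); print(np.hypot(*v),np.hypot(*m),"yaw",yaw)
Rm=np.array([[np.cos(yaw),-np.sin(yaw)],[np.sin(yaw),np.cos(yaw)]])
q=(a+b)[:2]/2-Rm@[-.0125,0]; print("mag",q)
for p,z in[((282.5,141.5),.127),((282,241),.127),((282.3,191.5),.127),((397,132),.05),((382,132),.05),((412,132),.05)]:
    P=ray("",p,z,c); print(P.round(4),(Rm.T@(P[:2]-q)*1000).round(1))
im=cv2.imread("pics/w1.png"); cv2.imwrite("pics/clip.png",cv2.resize(im[95:265,330:430],None,fx=3.5,fy=3.5,interpolation=cv2.INTER_CUBIC))
E
```

```text
0.1987170315805661 0.2025561650505854 yaw 1.3896927577690703
mag [ 0.51273802 -0.27544785]
[ 0.5167 -0.2562  0.127 ] [19.6 -0.5]
[ 0.4991 -0.3535  0.127 ] [-79.2  -0.7]
[ 0.5084 -0.3025  0.127 ] [-27.4  -0.6]
[ 0.6472 -0.2772  0.05  ] [  22.5 -132.5]
[ 0.6302 -0.2741  0.05  ] [  22.4 -115.3]
[ 0.6641 -0.2802  0.05  ] [  22.6 -149.8]
```

View pics/clip.png

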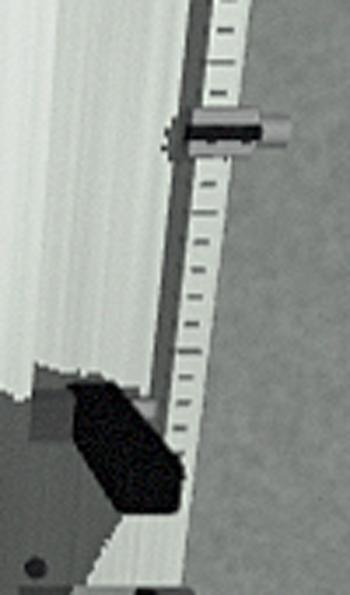

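The index line is at row ~132, about +22 to +25 mm in magazine x. Now the cover.

```bash
python3 - <<'E'
from h import *
o=list(down(1.3925-np.pi/2))
hx,hy=.5072,-.3030
bot.line_to([hx,hy,.15],o,speed=.15)
print(bot.line_to([hx,hy,.101],o,speed=.06,f_stop=8), current_eef_pos())
w=eoat.gripper_to(.0); print(current_width(),current_wrist_force(),current_eef_pos())
if current_width()>.01:
    bot.line_to([hx,hy,.125],o,speed=.06)
    print(current_width(),current_wrist_force(),current_ft_torque())
    bot.line_to([hx,hy,.23],o,speed=.12)
    print(current_width(),current_wrist_force(),current_ft_torque(),current_eef_pos())
    save("scene","s1",(90,120,330,300),3)
print(current_time_s())
E
```

```text
False [ 0.50754026 -0.30320599  0.10135073]
0.012950556499291296 [ 0.54139542 -0.28676947  0.82896618] [ 0.50743619 -0.30313663  0.10128532]
0.012704464587174304 [-0.29326044 -0.33776732 -1.83457951] [ 0.04050105 -0.05799216  0.0288641 ]
0.012771384255060183 [-0.84212441  0.20936369 -3.243964  ] [ 0.06206675 -0.07552812 -0.00273128] [ 0.50654697 -0.3025913   0.22878765]
5.925
```

View pics/s1.png

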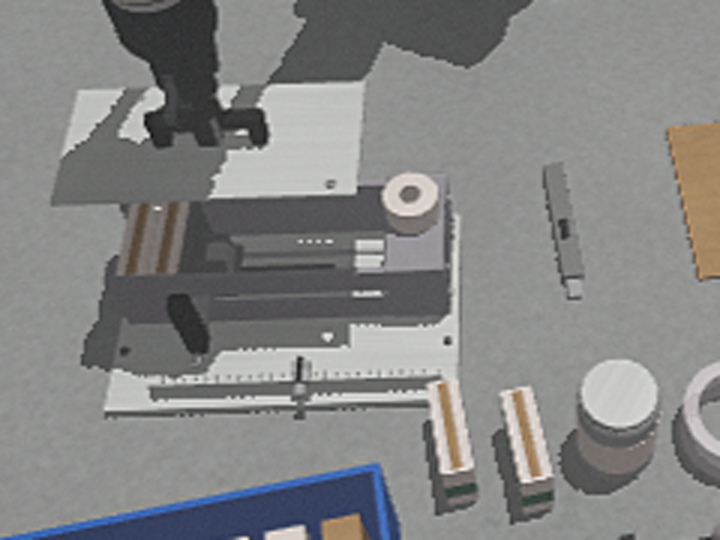

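The cover is held level and clear of the pins. Next: carry it over and lay it down.

```bash
python3 - <<'E'
from h import *
o=list(down(-.075)); cx,cy=.513,.275
bot.line_to([cx,cy,.21],o,speed=.17)
print(current_width(),current_wrist_force(),current_time_s())
bot.line_to([cx,cy,.035],o,speed=.12)
bot.sleep(.2); print(current_wrist_force())
s=bot.line_to([cx,cy,.013],o,speed=.02,f_stop=2.5)
print(s,current_eef_pos(),current_wrist_force(),current_width())
if s or current_eef_pos()[2]<.018:
    eoat.gripper_to(.05); print(current_width())
    p=current_eef_pos(); bot.line_to([p[0],p[1],.10],o,speed=.1)
    bot.line_to([p[0],p[1],.25],o,speed=.2)
save("top","t1",(120,160,460,320),2.3)
print(current_time_s())
E
```

```text
0.013033459340862908 [-0.13925124 -0.18590482 -2.93811374] 9.475
[ 0.32383938  0.28645215 -3.00624701]
True [0.51277955 0.27488623 0.01626649] [ 0.02593277 -0.19277023  5.57041275] 0.013158137430281684
0.05005939699483539
14.5417
```

View pics/t1.png

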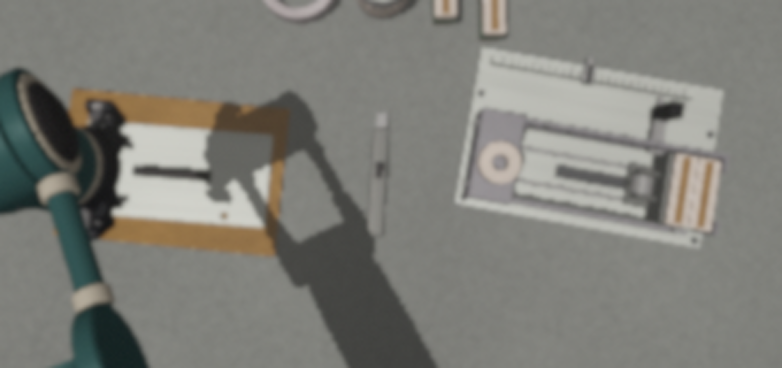

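The cover lies flat and centred on the sheet. Now I take the grip and draw it most of the way.

```bash
python3 - <<'E'
from h import *
a=1.3925; o=list(down(a+np.pi)); u=np.array([np.cos(a),np.sin(a),0]); g=np.array([.592,-.367,.0])
bot.move_pose([*g[:2],.20],o)
eoat.gripper_to(.06)
print(bot.line_to([*g[:2],.076],o,speed=.1,f_stop=8),current_eef_pos(),current_time_s())
eoat.gripper_to(0); print(current_width(),current_wrist_force(),current_eef_pos())
if current_width()>.014:
    t=g+[0,0,.076]+.090*u
    bot.line_to(list(t),o,speed=.06); bot.sleep(.3)
    print(current_width(),current_wrist_force(),current_eef_pos())
    c=save("wrist","w2"); np.savez("w2.npz",E=c["extrinsics"],K=c["mtx"])
    save("top","t2")
print(current_time_s())
E
```

```text
False [ 0.5926981  -0.36747616  0.07713167] 18.5083
0.017185135519726166 [-0.64232251  0.19714013  2.78195226] [ 0.59224375 -0.36700383  0.07661629]
0.01737119372450798 [-1.93580977 -8.40852683  2.64713292] [ 0.60768902 -0.28096472  0.07663256]
21.0083
```

View pics/w2.png

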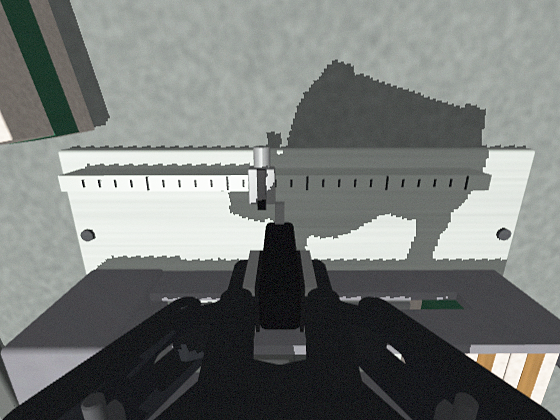

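```bash
python3 - <<'E'
from h import *
im=cv2.imread("pics/w2.png"); cv2.imwrite("pics/w2c.png",cv2.resize(im[140:240,215:325],None,fx=6,fy=6,interpolation=cv2.INTER_CUBIC))
E
```

```text
(no output)
```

View pics/w2c.png

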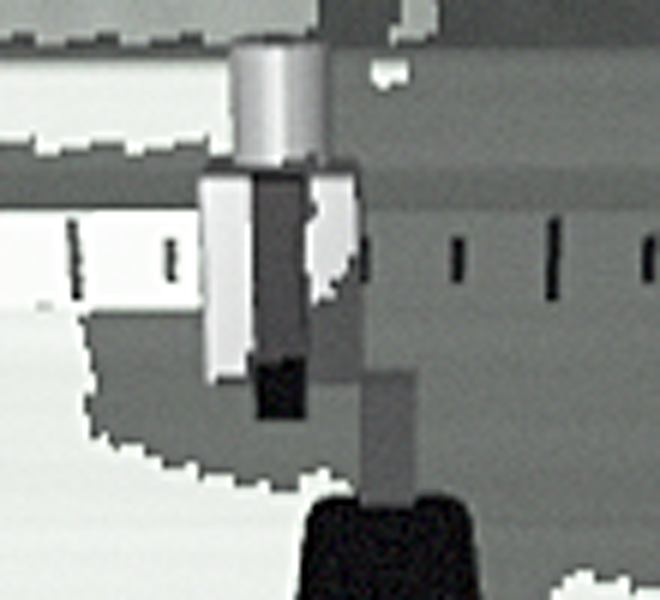

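```bash
python3 - <<'E'
from h import *
d=np.load("w2.npz"); c=dict(extrinsics=d["E"],mtx=d["K"]); a=1.3925; u=np.array([np.cos(a),np.sin(a),0])
P=ray("",(279.2,201.7),.04,c)
for z in(.04,.05):
    for px in((261.4,209.5),(261.6,190)):
        I=ray("",px,z,c); print(z,(I-P)@u,I,P)
g=current_eef_pos(); print("pointer-TCP",(P-g)@u)
for n in(150,168,186): pass
E
```

```text
0.04 0.011315686694952217 [ 0.62798319 -0.27377776  0.04      ] [ 0.63107314 -0.28583257  0.04      ]
0.04 0.010946838740373579 [ 0.64053916 -0.27641526  0.04      ] [ 0.63107314 -0.28583257  0.04      ]
0.05 0.010718763664899543 [ 0.6312509  -0.27497318  0.05      ] [ 0.63107314 -0.28583257  0.04      ]
0.05 0.010370350977396397 [ 0.64311123 -0.27746455  0.05      ] [ 0.63107314 -0.28583257  0.04      ]
pointer-TCP -0.0006364906510771436
```

```bash
python3 - <<'E'
from h import *
a=1.3925; o=list(down(a+np.pi)); u=np.array([np.cos(a),np.sin(a),0])
bot.line_to(list(np.array([.592,-.367,.076])+.1009*u),o,speed=.03); bot.sleep(.4)
print(current_width(),current_wrist_force(),current_eef_pos(),current_time_s())
c=save("wrist","w3",(215,140,325,240),6); np.savez("w3.npz",E=c["extrinsics"],K=c["mtx"])
E
```

```text
0.01734534542705738 [-2.51939532 -7.42113021  4.04655607] [ 0.60960267 -0.2702772   0.0766331 ] 21.925
```

View pics/w3.png

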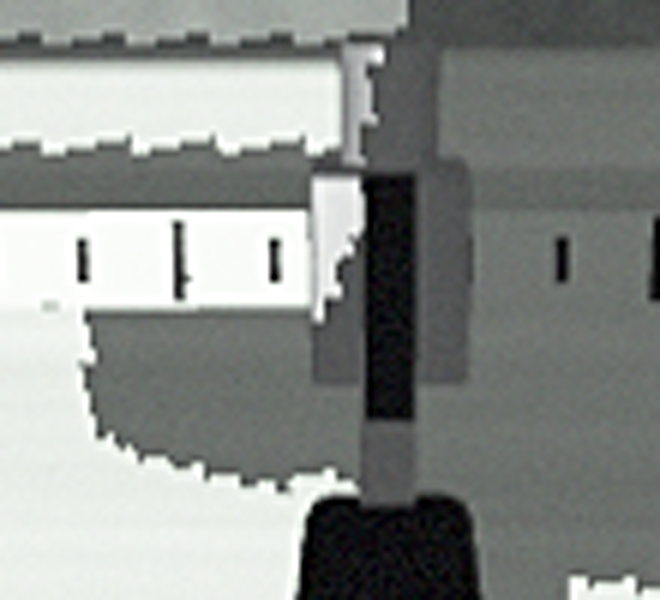

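The pointer (crop column 388) and the index line (390) coincide, and both sit on the camera's centre column, so parallax is negligible. I'll check it's still and hand in.

```bash
python3 - <<'E'
from h import *
bot.sleep(.3); print(np.abs(current_dq()).max(),current_width(),current_wrist_force(),current_eef_pos())
save("top","t3")
bot.hand_in(); print(current_time_s())
E
```

```text
0.001662141784238194 0.01738174510911276 [-3.4045088  -8.02240723  2.99850199] [ 0.60959703 -0.27028027  0.07664965]
the job is handed in; nothing more can be done
the job is handed in; nothing more can be done
```

I did both parts of the job and handed it in after about 22 s of robot time; no verdict is reported.

- **Cover:** I lifted it off the pins by its handle and laid it flat in the middle of the cardboard sheet. It was let go only after the tool felt it touch down. The top picture taken after release shows it flat and roughly centred. Some of the sheet was behind the arm in that picture.
- **Follower:** I drew the grip back about 100 mm and kept holding it. In the last wrist picture the pointer and the index line differ by less than 0.5 mm.
- **Final readings:** the arm was still (joint speeds below 0.002 rad/s), the fingers were closed on the post at 17.4 mm, and the wrist felt about 8.5 N of spring pull.

**Disagreements:** the top and wrist cameras differed by about 2–3 mm on where the magazine stands. That doesn't affect the result, because the pointer was set against the index line in a single wrist picture.

**Not checked:** I saved a last top picture before handing in but did not view it. In the pictures I viewed, nothing else on the bench looked moved.

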